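# Set the gap of the pigment mill

## Task

Set the grinding gap of the pigment mill: turn the adjusting ring on its top clockwise (seen from above) until you feel the burrs touch, without forcing them, then back it off three clicks and let go. Move the tell-tale pointer only with the ring, never by hand, and leave the catch tin and the jars where they stand.

Things in the scene. Friction and masses are not known exactly. Their poses are not given: they have to be found in the camera images.
- mill: Bench pigment mill screwed down to the bench: grey round housing (diameter 92 mm) on a 116x130 mm foot, with an aluminium scale flange (diameter 108 mm, top 106 mm above the bench) and a knurled ring on top. Origin: centre of the underside, under the ring's axis; z up; the steel chute points along -x. The flange has 18 black ticks, one click (20 degrees) apart.
- ring_grip (a point): Point on the vertical axis of the mill's adjusting ring at the best gripping height, 140 mm above the bench. The ring is a knurled aluminium cylinder, diameter 54 mm (56 mm over the ribs), from 114 to 154 mm above the bench; grip it across its diameter from above, at any yaw. It turns about this axis without rising; clockwise from above closes the burrs.
- adj_ring: The ring as a turning part; origin at the centre of the mill's underside, z up. It clicks every 20 degrees (0.35 rad), settles into the nearest click when let go, and needs 0.1 to 0.2 N m to pass a click. The burrs touch one to five clicks clockwise of the start, different every time, and always in the rest place of a click. Three clicks back are 60 degrees from first contact.
- ring_mark (a point): Outer end of the black index bar on the ring's top face, 26 mm from the axis, 155 mm above the bench; it turns with the ring.
- tell_tip (a point): Tip of the dark steel tell-tale pointer that lies on the flange below the ring, 44 mm from the axis, 110 mm above the bench. When the ring closes, its index mark comes to stand in line with the pointer and from then on pushes it clockwise; when the ring is backed off the pointer stays, so it shows the farthest closed position. The angle about the axis from pointer to mark is the back-off.
- pin_top (a point): Top of the 8 mm brass load pin in the middle of the ring, on its axis, 160 mm high while the burrs are free. Once they touch, the turning torque no longer falls off but climbs steadily, about 4.5 N m/rad (0.08 N m per degree). Above 0.3 N m (0.04 rad on) they are touching and the pin has sunk 0.08 mm, too little to see; above about 0.9 N m (0.2 rad on, 0.4 mm) they are forced and spoilt.
- catch_tin: Open tin, diameter 63 mm, 45 mm high, standing under the mill's chute; origin at the centre of its underside.
- jar_steel: Lidded jar, diameter 78 mm, 107 mm high, standing behind the mill; origin at the centre of its underside.
- jar_powder: Lidded jar, diameter 84 mm, 132 mm high, standing behind the mill; origin at the centre of its underside.
Mind the look-alikes: they are no part of the job. What is shaped like the mill but blue is not meant.

How it is judged (in metres and radians):
On the way, in this order (a step that is already met when the one before it is completed fails the run):
1. the ring has been closed until the burrs touch: the load pin has sunk by more than 0.08 mm (z of pin_top in the frame of mill below 0.15992 m), for 0.1 s.
2. the ring is backed off three clicks: the index mark stands 53 to 77 degrees from the tell-tale pointer (35 to 45.7 mm from mark to tip, seen from above) (horizontal distance between ring_mark and tell_tip between 0.035 and 0.0457 m), for 0.3 s.
At the end, for the whole second after the job is handed in: The ring stands three clicks back from the touch (index mark 53 to 77 degrees from the tell-tale pointer, that is 35 to 45.7 mm from mark to tip seen from above), the burrs are free (load pin up to within 0.04 mm), and the ring is let go (all of step 2 and z of pin_top in the frame of mill above 0.15996 m).
It fails at once if the burrs are forced: the load pin sinks by more than 0.4 mm (over about 0.9 N m on the ring) (z of pin_top in the frame of mill below 0.1596 m).
It fails at once if the tell-tale pointer is pushed by the hand (contact force between any of the arm, the fingers and tell_tale above 3 N).
It fails at once if the catch tin or a jar is moved by more than 15 mm (distance of any of catch_tin, jar_steel, jar_powder from where it was at the start of the episode above 0.015 m).
It also fails if it takes over 61 s, if anything falls off the work surface, if the arm or the gripper's body presses on something with over 40 N, if the wrist force passes 120 N, or if a joint passes its speed limit or range.

## Robot

A 6-joint arm with a two-finger parallel gripper is mounted at the origin on a cart in front of the work surface, level with it; the furniture and walls round the work are solid. World frame = base frame: x ahead of the robot, y to its left, z up, the work surface at z = 0. Lengths are in mm, angles in degrees, forces in N, time in s.
With the tool pointing down it reaches from about 350 to 975 mm from the base axis. Payload 4.9 kg.
Tool frame: the origin (TCP) lies midway between the tips of the shut fingers; the grasp point (between the pads) lies 19 mm behind it; z points along the fingers, y is the direction in which the jaws open and shut (so a half turn about z gives the same grasp; the last joint's range is limited). The gripper opens to 85 mm and grips with 20 to 120 N. Pads are 22 mm wide; open, the fingers measure 114 mm over their backs; the gripper's body (76 mm by 85 mm) begins 54 mm behind the grasp point. The pads swing forward as they close: fully open they stand 13 mm farther back than shut.
Start: joints at [56.895, 3.019, 92.412, -0, 84.569, -6.818], TCP at [276.783, 560.351, 231.304] pointing down, gripper open.
Joint ranges: [-172.51, 172.51], [-57.92, 126.97], [3.15, 148.05], [-58.71, 238.71], [5.1, 150.11], [-179.66, 179.66]. Speed limits (degrees/s): [147.25, 147.25, 180, 180, 180, 180].

## Interface

Orientations are given as a 3x3 rotation matrix whose columns are the frame's x, y, z axes.
In Python, from plant import * gives the robot as it stands. The module is installed in compiled form; this text tells all that it offers.
- The arm moves only by the tool arm_command, never from a script. Its argument "rows" is a list of rows, each a list of 3 entries, a list of its own where there are three numbers: the shift along the tool's x, y, z in cm, then the turn, a rotation vector about the tool's x, y, z in degrees, then the closure in counts, from 0 (fully open) to 255 (shut). A call has 1 to 5 rows; each row shifts and turns the commanded pose from where the row before left it, along the tool's axes as they then stand; what a row does not reach is not made up. A row lasts 1/8 s, in which the tool goes at most 62.5 mm and 10.7 degrees, less where a joint would pass 70% of its speed; a pose out of reach is approached as far as the arm can. A call is refused whole if a number of a shift passes 6.25 or a number of a turn 10.7, either way. A call with a gripper value outside its range is refused whole. The fingers move at their own pace and stop on an object; "newtons" is the grip in N (left out, the last holds). Time passes only in rows, so rows that do not move let the fingers close. It gives the time, the measured TCP pose, the force and the opening at its end, in the units of the state.
- sense(): the state, without advancing time (a new reading comes with each control period).
- read_camera(name): name is "side" or "top" or "wrist"; returns a dict with "img" (400x640x3 uint8, red, green, blue), "camera_matrix" (3x3 intrinsics, pixels), "k1" (the pictures are not rectified: a ray, as slopes to the right and down, at radius r is drawn at 1 + k1 r^2 times it, then the intrinsics apply), "eye" and "attitude" of the camera in the world; the wrist camera has in their place "hand_eye" (4x4, takes a point from camera to tool coordinates, whose origin is the TCP and whose axes are the flange's). Camera axes: x right, y up, looking along -z (the intrinsics and any distortion apply to the point x, -y, -z); pixel columns grow to the right and rows downward; lengths in mm; the calibration is good to about 2 mm. A picture is of the moment at which its call begins: read the wrist's pose just before it. There is no depth.
- hand_in(): hands the job in, once; it reports no verdict.
The state is a dict: "t": time; "joint_pos": joint angles; "joint_velocities": joint speeds; "joint_efforts": joint torques, N m; "ee_pos": TCP position; "tool_rot": TCP orientation; "force": force on the tool from outside, world axes, zero at the start; "torque": the same for the moment, N m; "width": finger opening in mm.
Only numpy, scipy, OpenCV 4.12 (cv2) and the standard library are available. Lean on these libraries where they do the work, as an engineer would, in place of code of your own. Each camera call takes 0.05 s, during which the arm holds its last target.

## Working session

There is one attempt and no reset: what is moved stays moved. The work goes in short steps, Python scripts to look and compute and a tool call to move; the robot and the scene stay as the last step left them, time stands still between calls to the robot, and variables do not carry over. Pictures are saved under pics/ and viewed, and the job is handed in when it is done.

Besides the shell and the picture viewer there is one more tool, called after ">>>" as name([rows], argument=value, ...), one row to a line, values as JSON. arm_command: Moves the arm, as the interface text tells. Its arguments: {"type":"object","properties":{"rows":{"type":"array"},"newtons":{"type":"number"}},"required":["rows"]}

```bash
mkdir -p pics; python3 - <<'E'
from plant import *
import cv2,numpy as np
s=sense()
for k,v in s.items(): print(k,np.round(v,3).tolist())
for n in ["side","top","wrist"]:
    c=read_camera(n); cv2.imwrite(f"pics/{n}0.png",c["img"][:,:,::-1])
    print(n,{k:np.round(v,4).tolist() for k,v in c.items() if k!="img"})
E
```

```text
t 0.0
joint_pos [56.893, 3.057, 92.493, -0.0, 84.567, -6.819]
joint_velocities [-0.089, 0.02, 0.006, 0.142, -0.032, 0.031]
joint_efforts [0.002, -39.366, -37.019, 0.0, 0.007, -0.0]
ee_pos [276.467, 559.837, 230.064]
tool_rot [[-0.897, 0.443, -0.001], [0.443, 0.897, -0.002], [0.0, -0.002, -1.0]]
force [0.16, 0.091, 0.515]
torque [-0.043, 0.017, -0.004]
width 85.535
side {'camera_matrix': [[463.5252, 0.0, 318.2938], [0.0, 463.5252, 195.3786], [0.0, 0.0, 1.0]], 'k1': -0.0412, 'eye': [204.3338, -576.9874, 560.7068], 'attitude': [[0.8402, 0.2544, -0.4789], [-0.542, 0.4218, -0.7269], [0.0171, 0.8703, 0.4923]]}
top {'camera_matrix': [[400.5107, 0.0, 318.5775], [0.0, 400.5107, 202.5368], [0.0, 0.0, 1.0]], 'k1': -0.0704, 'eye': [525.3416, 69.7759, 967.289], 'attitude': [[-0.0012, 0.9952, -0.0981], [-0.9998, 0.0007, 0.0192], [0.0192, 0.0981, 0.995]]}
wrist {'camera_matrix': [[353.4541, 0.0, 316.5696], [0.0, 353.4541, 206.0637], [0.0, 0.0, 1.0]], 'k1': -0.0787, 'hand_eye': [[-0.0002, 0.961, 0.2764, 69.6652], [1.0, 0.0003, -0.0004, -0.972], [-0.0004, 0.2764, -0.961, -142.6972], [0.0, 0.0, 0.0, 1.0]]}
```

View pics/side0.png

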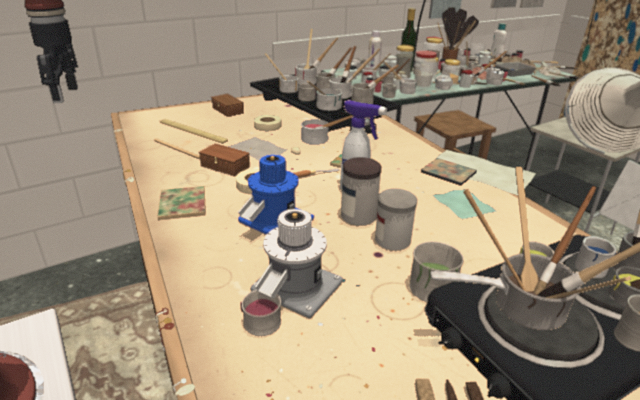

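View pics/top0.png

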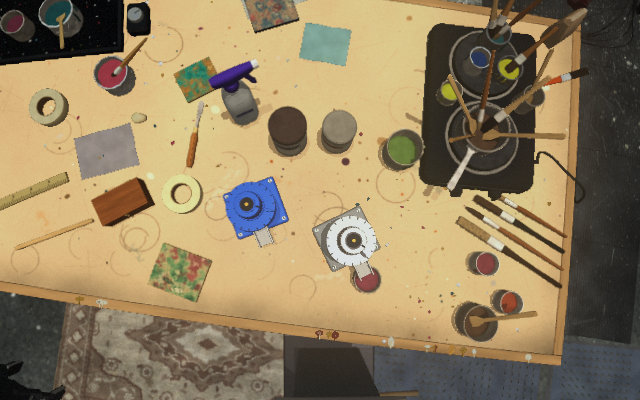

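View pics/wrist0.png

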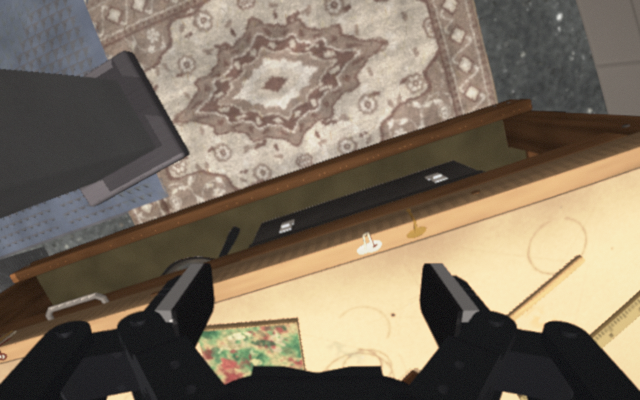

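Two mills show up: the blue one (top 248,205; side 272,190) and the grey one with the tin at its chute (top 352,240; side 295,235). The grey one fits the description. I'll enlarge it to confirm.

```bash
cat > h.py <<'E'
from plant import *
import cv2,numpy as np
def ray(c,u,v,eye=None,att=None):
    K=np.array(c["camera_matrix"]);
    p=cv2.undistortPoints(np.array([[[u,v]]],float),K,np.array([c["k1"],0,0,0,0.]))[0,0]
    d=np.array([p[0],-p[1],-1.])
    if "eye" in c: return np.array(c["eye"]),np.array(c["attitude"])@d
    return None,d
def wpose(s):
    T=np.eye(4);T[:3,:3]=s["tool_rot"];T[:3,3]=s["ee_pos"];return T
def cam(name):
    s=sense(); c=read_camera(name)
    if name=="wrist":
        T=wpose(s)@np.array(c["hand_eye"]); c["eye"]=T[:3,3]; c["attitude"]=T[:3,:3]
    return s,c
def at_z(c,u,v,z):
    e,d=ray(c,u,v); return e+d*(z-e[2])/d[2]
def proj(c,P):
    R=np.array(c["attitude"]);q=R.T@(np.array(P,float)-np.array(c["eye"]))
    x=np.array([q[0],-q[1],-q[2]]);x/=x[2];r2=x[0]**2+x[1]**2
    x[:2]*=1+c["k1"]*r2
    return (np.array(c["camera_matrix"])@x)[:2]
def crop(c,u,v,h,k,f):
    im=c["img"][max(0,v-h):v+h,max(0,u-h):u+h,::-1]
    cv2.imwrite(f,cv2.resize(im,None,fx=k,fy=k,interpolation=cv2.INTER_CUBIC))
E
python3 - <<'E'
from h import *
_,t=cam("top");_,s=cam("side")
a=t["img"][190:300,297:407,::-1];b=s["img"][195:305,240:350,::-1]
cv2.imwrite("pics/crop1.png",cv2.resize(np.hstack([a,b]),None,fx=3.6,fy=3.6,interpolation=cv2.INTER_CUBIC))
print(at_z(t,352,240,160),at_z(s,295,214,160))
E
```

```text
[529.24212602 -13.01554584 160.        ] [527.92477005 -17.63743184 160.        ]
```

View pics/crop1.png

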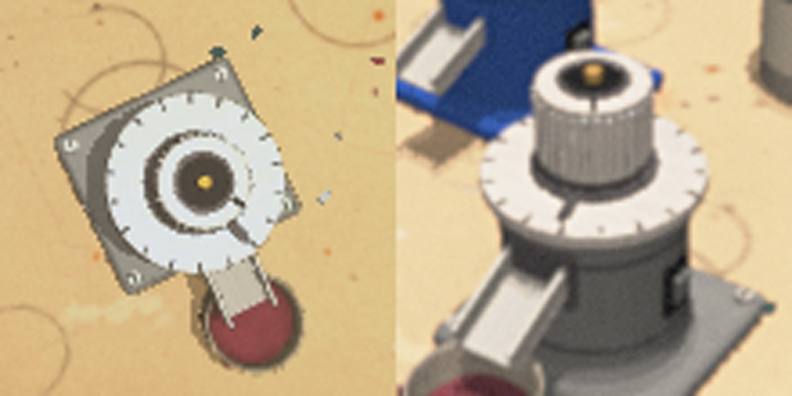

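The crop confirms the grey mill, with white flange, black ticks, pin at top (354,240.6) and side (294.7,215), and the tin under its chute. I'm moving above it at the present height, which clears everything on the way (160 mm or lower).

>>> arm_command([
  [[-4.4,-3.7,0],[0,0,0],0],
  [[-4.4,-3.7,0],[0,0,0],0],
  [[-4.4,-3.7,0],[0,0,0],0],
  [[-4.4,-3.7,0],[0,0,0],0],
  [[-4.4,-3.7,0],[0,0,0],0],
], newtons=70)

```text
t: 0.88
ee_pos: [392.5, 295.4, 231.3]
tool_rot: [[-0.897, 0.442, 0.0], [0.442, 0.897, 0.0], [-0.0, 0.0, -1.0]]
force: [0.9, -0.4, -0.6]
width: 85.4
```

>>> arm_command([
  [[-4.4,-3.7,0],[0,0,0],0],
  [[-4.4,-3.7,0],[0,0,0],0],
  [[-4.4,-3.7,0],[0,0,0],0],
  [[-4.4,-3.7,0],[0,0,0],0],
  [[-4.4,-3.7,0],[0,0,0],0],
])

```text
t: 1.5
ee_pos: [507.9, 31.9, 231.5]
tool_rot: [[-0.896, 0.443, 0.001], [0.443, 0.896, 0.0], [-0.001, 0.0, -1.0]]
force: [0.9, 0.2, 0.4]
width: 85.2
```

```bash
python3 - <<'E'
from h import *
s,w=cam("wrist"); print(s["t"],s["ee_pos"],s["joint_pos"],np.round(s["tool_rot"],3).tolist())
cv2.imwrite("pics/w1.png",w["img"][:,:,::-1])
_,t=cam("top");_,d=cam("side")
e1,r1=ray(t,353.9,240.6);e2,r2=ray(d,294.7,215)
r1/=np.linalg.norm(r1);r2/=np.linalg.norm(r2)
A=np.stack([r1,-r2],1);k=np.linalg.lstsq(A,e2-e1,rcond=None)[0]
print(e1+k[0]*r1,e2+k[1]*r2, at_z(t,353.9,240.6,160),at_z(d,294.7,215,160))
print(proj(w,(e1+k[0]*r1)))
E
```

```text
1.5 [507.87031483  31.88816974 231.45649649] [-4.79769444e+00 -1.32236723e+01  1.07616850e+02  1.10141471e-02
  8.55685446e+01 -6.84987798e+01] [[-0.896, 0.443, 0.001], [0.443, 0.896, 0.0], [-0.001, 0.0, -1.0]]
[528.0372297  -17.08003968 157.76732707] [527.75051224 -16.92697271 157.74994934] [528.02979522 -16.84048967 160.        ] [525.94460169 -20.05426603 160.        ]
[266.19993449 273.02361928]
```

View pics/w1.png

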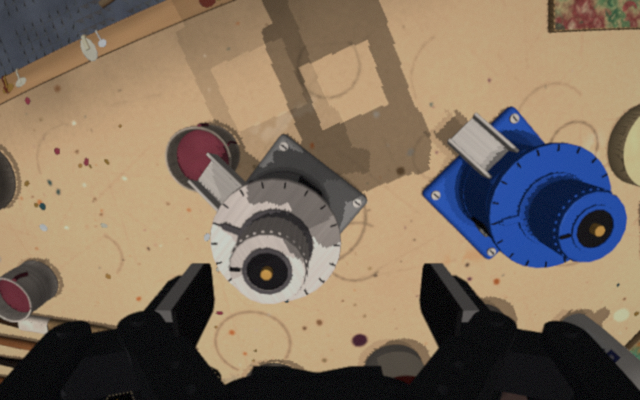

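The pin is at wrist (266,274), against (266,273) predicted, so the axis is near (528,-17). Mark's outer end is about (232,269) and the pointer tip about (217,225). I'm centring over the ring next.

>>> arm_command([
  [[-3.96,-3.5,0],[0,0,0],0],
  [[0,0,3.0],[0,0,0],0],
  [[0,0,0],[0,0,0],0],
])

```text
t: 2.02
ee_pos: [525.5, -14.1, 198.5]
tool_rot: [[-0.897, 0.442, -0.006], [0.442, 0.897, 0.001], [0.006, -0.001, -1.0]]
force: [-0.2, 0.5, 0.2]
width: 85.4
```

```bash
python3 - <<'E'
from h import *
s,w=cam("wrist"); print(s["t"],s["ee_pos"],s["joint_pos"][5],s["torque"])
cv2.imwrite("pics/w2.png",cv2.resize(w["img"][150:350,200:440,::-1],None,fx=3,fy=3,interpolation=cv2.INTER_CUBIC))
print(proj(w,(528,-17,160)))
E
```

```text
2.025 [525.47697832 -14.07727148 198.51770193] -73.41644080944336 [ 0.00317112 -0.01132602 -0.01608032]
[315.57422355 243.27930198]
```

View pics/w2.png

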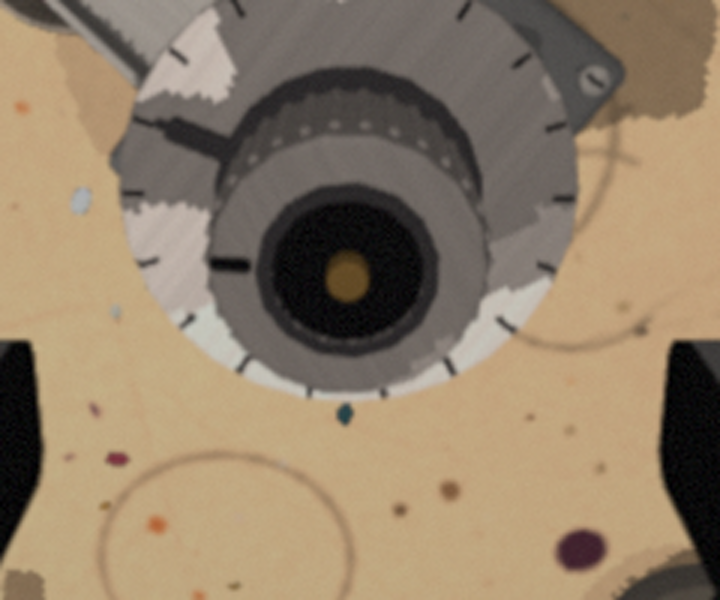

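```bash
python3 - <<'E'
from h import *
s,w=cam("wrist"); print(s["t"],s["ee_pos"],np.round(s["joint_velocities"],2))
f=lambda x,y:(200+(x+.5)/3-.5,150+(y+.5)/3-.5)
a=at_z(w,*f(348,274),160);m=at_z(w,*f(211,264),155);p=at_z(w,*f(165,126),110)
print(a,m,p,np.linalg.norm((m-a)[:2]),np.linalg.norm((p-a)[:2]))
an=lambda q:np.degrees(np.arctan2(q[1]-a[1],q[0]-a[0]))
print(an(m),an(p)); R=s["tool_rot"];print(R.T@(a-s["ee_pos"]))
E
```

```text
2.075 [526.35303941 -14.0156329  200.19779157] [ 0.41 -1.13 -2.09 -0.15 -0.16 -0.08]
[528.39790908 -16.61650393 160.        ] [516.88479146 -39.9218324  155.        ] [495.59112757 -46.79622811 110.        ] 25.994041854117476 44.576907302372575
-116.28993584416172 -137.38832281181635
[-3.1025658  -1.40842751 40.18953703]
```

Mark radius comes out at 26.0 mm (26 given) and pointer at 44.6 mm (44 given). The pointer stands one click clockwise of the mark, as it should. I'm descending and gripping.

>>> arm_command([
  [[-0.25,-0.14,2.0],[0,0,0],0],
  [[0,0,3.3],[0,0,0],0],
  [[0,0,3.0],[0,0,0],0],
  [[0,0,0],[0,0,0],0],
  [[0,0,0],[0,0,0],0],
])

```text
t: 2.75
ee_pos: [529.7, -17.4, 119.3]
tool_rot: [[-0.897, 0.443, 0.002], [0.443, 0.897, -0.0], [-0.002, 0.0, -1.0]]
force: [-0.8, -0.9, 0.5]
width: 85.4
```

>>> arm_command([
  [[0,0,0],[0,0,0],60],
  [[0,0,0],[0,0,0],100],
  [[0,0,0],[0,0,0],140],
  [[0,0,0],[0,0,0],255],
  [[0,0,0],[0,0,0],255],
], newtons=70)

```text
t: 3.38
ee_pos: [530.2, -17.1, 120.3]
tool_rot: [[-0.897, 0.443, 0.003], [0.443, 0.897, 0.001], [-0.002, 0.002, -1.0]]
force: [-1.9, 2.7, 5.8]
width: 52.4
```

>>> arm_command([
  [[0,0,0],[0,0,0],255],
  [[0,0,0],[0,0,0],255],
  [[0,0,0],[0,0,0],255],
  [[0,0,0],[0,0,0],255],
])

```text
t: 3.88
ee_pos: [530.2, -17.1, 120.3]
tool_rot: [[-0.897, 0.443, 0.003], [0.443, 0.897, 0.001], [-0.002, 0.002, -1.0]]
force: [-0.9, 2.4, 5.0]
width: 52.9
```

```bash
cat > st.py <<'E'
from h import *
s=sense(); R=np.array(s["tool_rot"])
print(round(float(s["t"]),2),"yaw",round(float(np.degrees(np.arctan2(R[1,0],R[0,0]))),2),"j6",round(float(s["joint_pos"][5]),2),"F",np.round(s["force"],1),"M",np.round(s["torque"],3),"w",round(float(s["width"]),1),np.round(s["ee_pos"],1))
E
python3 st.py; python3 -c "
from h import *
s,w=cam('wrist')
cv2.imwrite('pics/w3.png',cv2.resize(w['img'][150:350,200:440,::-1],None,fx=3,fy=3,interpolation=cv2.INTER_CUBIC))"
```

```text
3.88 yaw 153.72 j6 -73.68 F [-0.9  2.4  5. ] M [0.498 0.013 0.059] w 52.9 [530.2 -17.1 120.3]
```

View pics/w3.png

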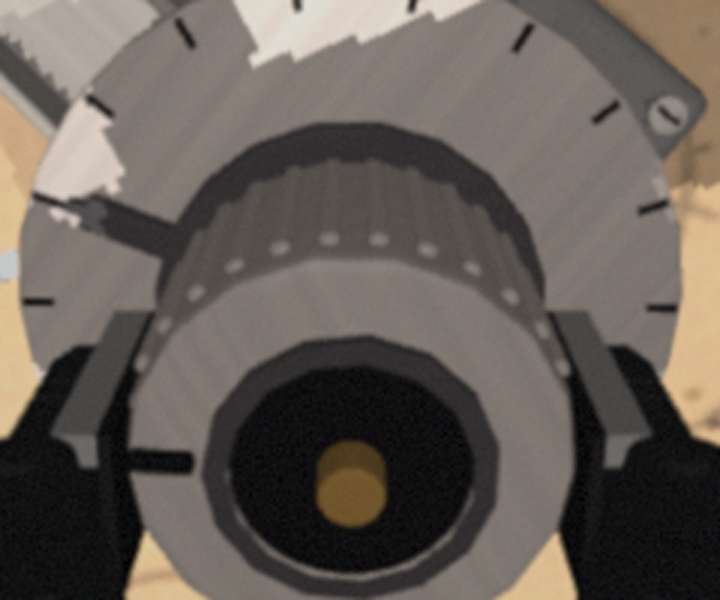

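The grip is good: width 53 mm, the pads across the diameter, pointer untouched. I'll turn in small steps and read the torque.

>>> arm_command([
  [[0,0,0],[0,0,5],255],
  [[0,0,0],[0,0,0],255],
  [[0,0,0],[0,0,0],255],
])

```text
t: 4.3
ee_pos: [530.1, -17.3, 120.3]
tool_rot: [[-0.855, 0.519, 0.003], [0.519, 0.855, 0.0], [-0.002, 0.002, -1.0]]
force: [-1.4, 3.2, 6.4]
width: 52.6
```

```bash
python3 st.py
```

```text
4.3 yaw 148.71 j6 -68.66 F [-1.4  3.2  6.4] M [ 0.428  0.166 -0.032] w 52.6 [530.1 -17.3 120.3]
```

>>> arm_command([
  [[0,0,0],[0,0,5],255],
  [[0,0,0],[0,0,0],255],
  [[0,0,0],[0,0,0],255],
])

```text
t: 4.68
ee_pos: [530.0, -17.5, 120.3]
tool_rot: [[-0.806, 0.592, 0.002], [0.592, 0.806, 0.0], [-0.002, 0.002, -1.0]]
force: [-1.8, 0.8, 6.8]
width: 52.8
```

```bash
python3 st.py
```

```text
4.67 yaw 143.69 j6 -63.65 F [-1.8  0.8  6.8] M [ 0.302  0.232 -0.015] w 52.8 [530.  -17.5 120.3]
```

>>> arm_command([
  [[0,0,0],[0,0,5],255],
  [[0,0,0],[0,0,0],255],
  [[0,0,0],[0,0,0],255],
])

```text
t: 5.05
ee_pos: [529.9, -17.7, 120.3]
tool_rot: [[-0.751, 0.66, 0.002], [0.66, 0.751, -0.0], [-0.002, 0.001, -1.0]]
force: [-3.1, 1.3, 7.0]
width: 52.5
```

```bash
python3 st.py
```

```text
5.05 yaw 138.69 j6 -58.65 F [-3.1  1.3  7. ] M [ 0.277  0.277 -0.163] w 52.5 [529.9 -17.7 120.3]
```

>>> arm_command([
  [[0,0,0],[0,0,5],255],
  [[0,0,0],[0,0,0],255],
  [[0,0,0],[0,0,0],255],
])

```text
t: 5.42
ee_pos: [529.8, -17.8, 120.3]
tool_rot: [[-0.691, 0.723, 0.002], [0.723, 0.691, -0.001], [-0.002, 0.001, -1.0]]
force: [-2.9, 0.7, 6.8]
width: 52.6
```

```bash
python3 st.py
```

```text
5.42 yaw 133.72 j6 -53.68 F [-2.9  0.7  6.8] M [0.257 0.301 0.039] w 52.6 [529.8 -17.8 120.3]
```

```bash
python3 - <<'E'
from h import *
for i in range(3):
    s,w=cam('wrist'); print(np.round(s["torque"],3), np.round(s["joint_efforts"],3))
cv2.imwrite('pics/w4.png',cv2.resize(w['img'][150:350,200:440,::-1],None,fx=3,fy=3,interpolation=cv2.INTER_CUBIC))
E
```

```text
[0.257 0.301 0.039] [ -0.079 -27.445 -32.19   -0.108  -0.701   0.053]
[0.174 0.287 0.091] [ -0.081 -27.448 -32.191  -0.107  -0.701   0.052]
[ 0.2    0.278 -0.013] [ -0.082 -27.446 -32.191  -0.108  -0.701   0.052]
```

View pics/w4.png

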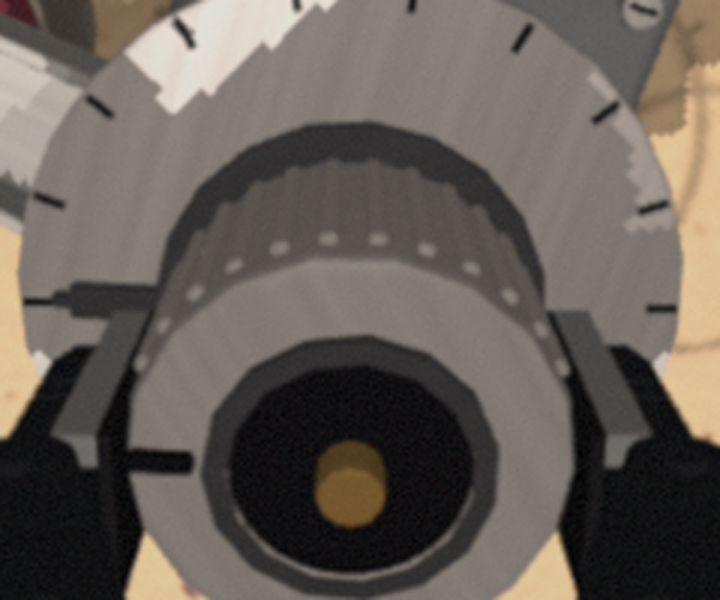

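The ring turned with the jaws without slipping, and the mark is now in line with the pointer. The wrist moment is noisy (±0.05), but joint 6 effort is clean, so I'll use that.

```bash
echo 'print("tau6",round(float(s["joint_efforts"][5]),3))' >> st.py; python3 st.py
```

```text
5.58 yaw 133.72 j6 -53.67 F [-3.8 -0.3  6.4] M [0.237 0.254 0.093] w 52.5 [529.8 -17.8 120.3]
tau6 0.052
```

>>> arm_command([
  [[0,0,0],[0,0,2.5],255],
  [[0,0,0],[0,0,2.5],255],
  [[0,0,0],[0,0,0],255],
  [[0,0,0],[0,0,0],255],
])

```text
t: 6.08
ee_pos: [529.6, -17.9, 120.3]
tool_rot: [[-0.625, 0.78, 0.001], [0.78, 0.625, -0.001], [-0.001, 0.001, -1.0]]
force: [-4.8, -0.5, 8.2]
width: 52.4
```

```bash
python3 st.py
```

```text
6.08 yaw 128.7 j6 -48.67 F [-4.8 -0.5  8.2] M [ 0.161  0.329 -0.023] w 52.4 [529.6 -17.9 120.3]
tau6 0.013
```

>>> arm_command([
  [[0,0,0],[0,0,2.5],255],
  [[0,0,0],[0,0,2.5],255],
  [[0,0,0],[0,0,0],255],
  [[0,0,0],[0,0,0],255],
])

```text
t: 6.58
ee_pos: [529.5, -18.1, 120.3]
tool_rot: [[-0.555, 0.832, 0.001], [0.832, 0.555, -0.001], [-0.001, 0.0, -1.0]]
force: [-4.8, -0.6, 7.7]
width: 52.4
```

```bash
python3 st.py
```

```text
6.58 yaw 123.7 j6 -43.67 F [-4.8 -0.6  7.7] M [ 0.129  0.449 -0.054] w 52.4 [529.5 -18.1 120.3]
tau6 -0.024
```

>>> arm_command([
  [[0,0,0],[0,0,2.5],255],
  [[0,0,0],[0,0,2.5],255],
  [[0,0,0],[0,0,0],255],
  [[0,0,0],[0,0,0],255],
])

```text
t: 7.08
ee_pos: [529.3, -18.2, 120.3]
tool_rot: [[-0.48, 0.877, 0.001], [0.877, 0.48, -0.001], [-0.001, -0.0, -1.0]]
force: [-6.6, -1.4, 8.4]
width: 52.3
```

```bash
python3 st.py
```

```text
7.08 yaw 118.69 j6 -38.66 F [-6.6 -1.4  8.4] M [ 0.031  0.464 -0.036] w 52.3 [529.3 -18.2 120.3]
tau6 -0.058
```

>>> arm_command([
  [[0,0,0],[0,0,2.5],255],
  [[0,0,0],[0,0,2.5],255],
  [[0,0,0],[0,0,0],255],
  [[0,0,0],[0,0,0],255],
])

```text
t: 7.58
ee_pos: [529.2, -18.2, 120.3]
tool_rot: [[-0.402, 0.915, 0.0], [0.915, 0.402, -0.002], [-0.002, -0.001, -1.0]]
force: [-7.1, -1.6, 8.6]
width: 52.7
```

```bash
python3 st.py
```

```text
7.58 yaw 113.73 j6 -33.69 F [-7.1 -1.6  8.6] M [-0.021  0.52   0.097] w 52.7 [529.2 -18.2 120.3]
tau6 0.123
```

>>> arm_command([
  [[0,0,0],[0,0,2.5],255],
  [[0,0,0],[0,0,0],255],
  [[0,0,0],[0,0,0],255],
])

```text
t: 7.95
ee_pos: [529.1, -18.3, 120.3]
tool_rot: [[-0.363, 0.932, -0.0], [0.932, 0.363, -0.002], [-0.002, -0.001, -1.0]]
force: [-8.7, -1.1, 9.1]
width: 52.7
```

```bash
python3 st.py
```

```text
7.95 yaw 111.26 j6 -31.21 F [-8.7 -1.1  9.1] M [-0.033  0.529  0.332] w 52.7 [529.1 -18.3 120.3]
tau6 0.313
```

After two clicks, torque has risen 0.19 N m over 2.5°, which is the stated burr slope. One more small step will separate contact from a detent peak.

>>> arm_command([
  [[0,0,0],[0,0,1.0],255],
  [[0,0,0],[0,0,0.5],255],
  [[0,0,0],[0,0,0],255],
  [[0,0,0],[0,0,0],255],
])

```text
t: 8.45
ee_pos: [529.0, -18.3, 120.3]
tool_rot: [[-0.339, 0.941, -0.0], [0.941, 0.339, -0.002], [-0.002, -0.001, -1.0]]
force: [-8.6, -1.2, 9.1]
width: 52.3
```

```bash
python3 st.py
```

```text
8.45 yaw 109.81 j6 -29.75 F [-8.6 -1.2  9.1] M [-0.029  0.567  0.539] w 52.3 [529.  -18.3 120.3]
tau6 0.529
```

The torque keeps climbing (0.53 N m, over twice what a click needs), so the burrs touch at the second click and the 0.9 limit is still clear. A look, then I'll back off 64° (4° overshoot plus 60°).

```bash
python3 - <<'E'
from h import *
s,w=cam('wrist')
cv2.imwrite('pics/w5.png',cv2.resize(w['img'][150:350,200:440,::-1],None,fx=3,fy=3,interpolation=cv2.INTER_CUBIC))
E
python3 st.py
```

```text
8.5 yaw 109.81 j6 -29.75 F [-8.2 -2.   9.6] M [-0.037  0.613  0.479] w 52.4 [529.  -18.3 120.3]
tau6 0.529
```

View pics/w5.png

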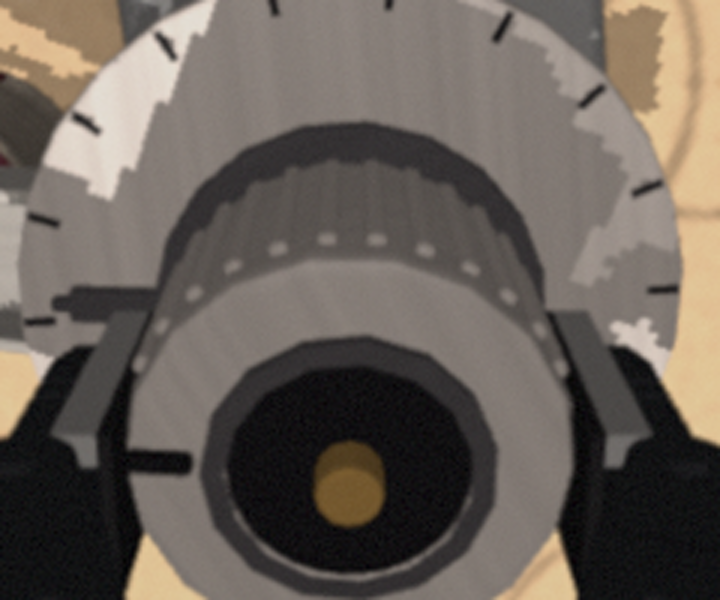

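>>> arm_command([
  [[0,0,0],[0,0,-4],255],
  [[0,0,0],[0,0,-8],255],
  [[0,0,0],[0,0,-8],255],
  [[0,0,0],[0,0,-8],255],
  [[0,0,0],[0,0,-8],255],
])

```text
t: 9.12
ee_pos: [530.1, -17.5, 120.3]
tool_rot: [[-0.828, 0.56, 0.003], [0.56, 0.828, 0.0], [-0.002, 0.002, -1.0]]
force: [-1.6, 2.5, 6.9]
width: 52.5
```

>>> arm_command([
  [[0,0,0],[0,0,-8],255],
  [[0,0,0],[0,0,-8],255],
  [[0,0,0],[0,0,-8],255],
  [[0,0,0],[0,0,-4],255],
  [[0,0,0],[0,0,0],255],
])

```text
t: 9.75
ee_pos: [530.5, -16.4, 120.3]
tool_rot: [[-0.994, 0.109, 0.004], [0.109, 0.994, 0.002], [-0.003, 0.003, -1.0]]
force: [-0.2, 5.4, 5.5]
width: 52.4
```

```bash
python3 - <<'E'
from h import *
s,w=cam('wrist')
cv2.imwrite('pics/w6.png',cv2.resize(w['img'][150:350,200:440,::-1],None,fx=3,fy=3,interpolation=cv2.INTER_CUBIC))
E
python3 st.py
```

```text
9.8 yaw 173.74 j6 -93.68 F [0.1 6.7 5.9] M [ 0.802 -0.036  0.045] w 52.3 [530.5 -16.4 120.3]
tau6 0.052
```

View pics/w6.png

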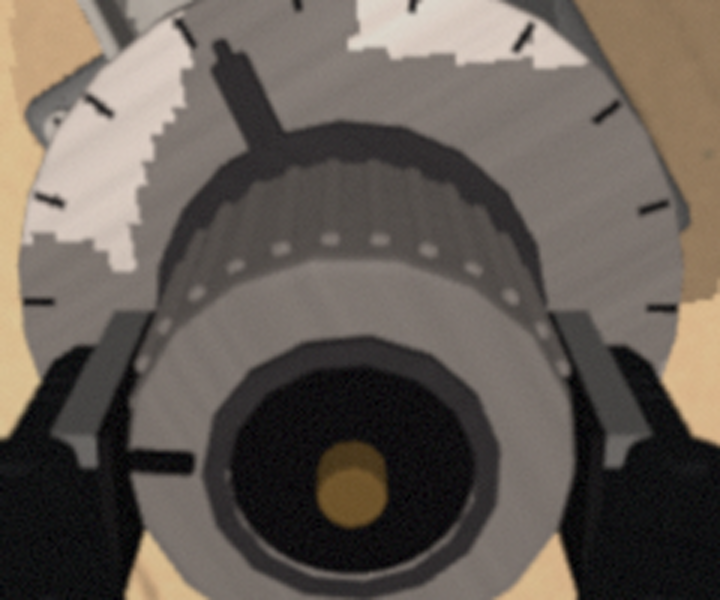

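At contact, pointer and mark were in line. After backing off, the pointer stayed and the mark, at crop (160,462), stands about 64° behind it. I'm letting go and lifting off.

>>> arm_command([
  [[0,0,0],[0,0,0],255],
  [[0,0,0],[0,0,0],130],
  [[0,0,0],[0,0,0],60],
  [[0,0,0],[0,0,0],0],
  [[0,0,0],[0,0,0],0],
])

```text
t: 10.42
ee_pos: [528.9, -17.7, 118.1]
tool_rot: [[-0.994, 0.11, -0.0], [0.11, 0.994, -0.0], [0.0, -0.0, -1.0]]
force: [0.8, -0.8, -0.3]
width: 85.5
```

>>> arm_command([
  [[0,0,0],[0,0,0],0],
  [[0,0,0],[0,0,0],0],
  [[0,0,-2.0],[0,0,0],0],
  [[0,0,-4.0],[0,0,0],0],
  [[0,0,-3.0],[0,0,0],0],
])

```text
t: 11.05
ee_pos: [529.8, -17.7, 211.7]
tool_rot: [[-0.994, 0.109, 0.003], [0.109, 0.994, -0.001], [-0.003, -0.0, -1.0]]
force: [0.2, -0.3, 0.5]
width: 85.3
```

>>> arm_command([
  [[0,0,0],[0,0,0],0],
  [[0,0,0],[0,0,0],0],
])

```text
t: 11.3
ee_pos: [528.8, -17.5, 208.3]
tool_rot: [[-0.994, 0.11, -0.0], [0.11, 0.994, 0.0], [0.0, 0.0, -1.0]]
force: [-0.2, 0.1, 0.3]
width: 85.4
```

```bash
python3 st.py; python3 - <<'E'
from h import *
s,w=cam('wrist')
cv2.imwrite('pics/w7.png',cv2.resize(w['img'][120:320,200:440,::-1],None,fx=3,fy=3,interpolation=cv2.INTER_CUBIC))
E
```

```text
11.3 yaw 173.71 j6 -93.67 F [-0.2  0.1  0.3] M [-0.003  0.028  0.036] w 85.4 [528.8 -17.5 208.3]
tau6 0.0
```

View pics/w7.png

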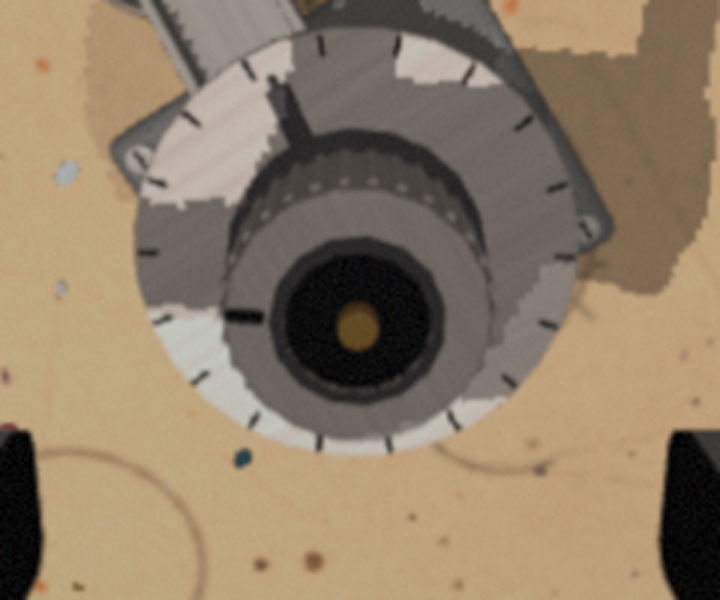

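```bash
python3 - <<'E'
from h import *
s,w=cam("wrist")
f=lambda x,y:(200+(x+.5)/3-.5,120+(y+.5)/3-.5)
a=at_z(w,*f(358,325),160);m=at_z(w,*f(225,316),155);p=at_z(w,*f(274,80),110)
an=lambda q:np.degrees(np.arctan2(q[1]-a[1],q[0]-a[0]))
print(a,np.linalg.norm((m-a)[:2]),np.linalg.norm((p-a)[:2]),(an(m)-an(p))%360,np.linalg.norm((m-p)[:2]))
E
```

```text
[526.06881921 -16.81983926 160.        ] 25.854429730522565 44.758663659528715 65.2308233089414 41.2569006538726
```

Let go, the ring stands 65° and 41.3 mm behind the pointer, inside the 53–77° and 35–45.7 mm windows. Handing in.

```bash
python3 - <<'E'
from h import *
_,t=cam("top"); cv2.imwrite("pics/t_end.png",t["img"][:,:,::-1])
print(hand_in())
E
```

```text
the job is handed in; nothing more can be done
None
```

View pics/t_end.png

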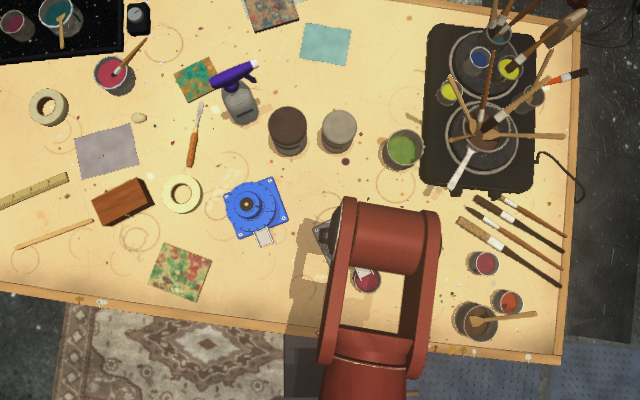

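I closed the grey mill's ring two clicks clockwise until the burrs touched, backed it off three clicks, let go and lifted clear. The job was handed in at about 11.5 s; it reported no verdict.

- **Touch:** torque climbed to about 0.53 N m some 4° past the second click. That is over the 0.3 N m that marks touching and under the 0.9 N m that spoils the burrs. The pin's sinking is too small to see, so this rests on torque and angle alone.
- **Back-off:** with the jaws off, the wrist camera shows the mark 65° and 41.3 mm from the pointer. The limits are 53–77° and 35–45.7 mm.
- **Pointer, tin and jars:** the pointer stayed where the ring had pushed it, and the pictures show no hand contact. In the last top picture the jars stand where they were. The tin, partly hidden by the arm, also appears unmoved.
- **Disagreement:** the wrist moment readings were noisy (about ±0.05 N m), so I went by the cleaner joint 6 effort. The two agreed at contact.

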